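Find the tin that rattles and hold it out

ROBOT

A 6-joint arm with a two-finger parallel gripper is mounted at the origin on the work surface. World frame = base frame: x ahead of the robot, y to its left, z up, the work surface at z = 0. Lengths are in m, angles in rad, forces in N, time in s.
With the tool pointing down it reaches from about 0.375 to 0.975 m from the base axis. Payload 3.8 kg.
Tool frame: the origin (TCP) lies on the mounting face of the last link; the fingertips stand 173 mm ahead of it and the grasp point (between the pads) lies 155 mm ahead of it; z points along the fingers, y is the direction in which the jaws open and shut (so a half turn about z gives the same grasp; the last joint's range is limited). The gripper opens to 85 mm and grips with 20 to 120 N. Pads are 22 mm wide; open, the fingers measure 114 mm over their backs; the gripper's body (76 mm by 85 mm) begins 54 mm behind the grasp point. The pads swing forward as they close: fully open they stand 13 mm farther back than shut.
Start: joints at [-1.168, 0.264, 1.604, -0, 1.274, -0.037], TCP at [0.287, -0.611, 0.405] pointing down, gripper open.
Joint ranges: [-2.63, 2.63], [-0.94, 2.18], [0.31, 2.57], [-1.31, 4.45], [0, 2.66], [-2.55, 2.55]. Speed limits (rad/s): [2.57, 2.57, 3.14, 3.14, 3.14, 3.14].

INTERFACE

Orientations are given as a rotation vector (axis times angle).
In Python, from workcell import bot gives the robot as it stands.
- The arm moves only by the shell command python3 -m jog 'ROWS' [FORCE]. ROWS is JSON, a list that holds one entry, the list of rows, each a list of 7 numbers: the closure, from 0 (fully open) to 1 (shut), then the shift along the tool's x, y, z in cm, then the turn, a rotation vector about the tool's x, y, z in rad. A call has 1 to 12 rows; each row is the pose to reach, as a shift and turn from the pose commanded when the call began, along the tool's axes at that moment; what a row does not reach only later rows make up. A row lasts 1/8 s, in which the tool goes at most 62.5 mm and 10.7 degrees, less where a joint would pass 70% of its speed; a pose out of reach is approached as far as the arm can. A call with a gripper value outside its range is refused whole. The fingers move at their own pace and stop on an object; FORCE is the grip in N (left out, the last holds). Time passes only in rows, so rows that repeat a pose let the fingers close. It gives the time, the measured TCP pose, the force and the opening at its end, in the units of the state.
- bot.read_state(): the state, without advancing time (a new reading comes with each control period).
- bot.read_camera(name): name is "side" or "top" or "wrist"; returns the picture (400x640x3 uint8, red, green, blue); there is no depth.
- bot.camera_model(name): a dict with "intrinsics" (3x3 intrinsics, pixels), "rvec" (rotation vector, rad) and "tvec" (3), from world to camera coordinates, as OpenCV has them. Camera axes: x right, y down, z forward; pixel columns grow to the right and rows downward; lengths in m; the calibration is good to about 2 mm. A picture is of the moment at which its call begins: read the wrist's pose just before it. camera_model takes no time and is no camera call; for the wrist camera it gives the pose at the moment of the call.
- bot.finish_job(): hands the job in, once; it reports no verdict.
The state is a dict: "time": time; "q": joint angles; "joint_vel": joint speeds; "joint_torque": joint torques, N m; "tool_pos": TCP position; "tcp_rot": TCP orientation; "wrist_force": force on the tool from outside, world axes, zero at the start; "torque": the same for the moment, N m; "width": opening from 0.0 (shut) to 1.0 (fully open).
Only numpy, scipy, OpenCV 4.12 (cv2) and the standard library are available. Lean on these libraries where they do the work, as an engineer would, in place of code of your own. Each camera call takes 0.05 s, during which the arm holds its last target.

TASK

Two of the three identical sealed tins are empty and one has a loose steel ball in it: pick tins up and shake them clear of the bench until you have found, and shaken, the one that rattles. Stack the two silent tins squarely, lids up, one right on top of the other in the middle of the cork mat, and finish by holding the rattling tin out level and still above the white display plate, about a hand's width up, lid up and in the gripper: the program ends while holding it there, not setting it down. Leave the jar, the blue wax block and the graver where they are.

Things in the scene. Friction and masses are not known exactly. Their poses are not given: they have to be found in the camera images.
- tin_a: one of three identical sealed tins, steel, brass-coloured lid, 96 (x) x 60 (y) x 38 (z) mm; origin: middle of underside, z up through the lid. Weighs 120 to 300 g at random: weight is no guide. Start: flat on the bench, lid up. Any one of the three holds a loose 90 g, 28 mm steel ball, unseen, rolling in the 90 x 54 x 32 mm inside: each shake stroke along x knocks it to the leading end, where it stays
- tin_b: one of three identical sealed tins, steel, brass-coloured lid, 96 (x) x 60 (y) x 38 (z) mm; origin: middle of underside, z up through the lid. Weighs 120 to 300 g at random: weight is no guide. Start: flat on the bench, lid up. Any one of the three holds a loose 90 g, 28 mm steel ball, unseen, rolling in the 90 x 54 x 32 mm inside: each shake stroke along x knocks it to the leading end, where it stays
- tin_c: one of three identical sealed tins, steel, brass-coloured lid, 96 (x) x 60 (y) x 38 (z) mm; origin: middle of underside, z up through the lid. Weighs 120 to 300 g at random: weight is no guide. Start: flat on the bench, lid up. Any one of the three holds a loose 90 g, 28 mm steel ball, unseen, rolling in the 90 x 54 x 32 mm inside: each shake stroke along x knocks it to the leading end, where it stays
- cork_mat: cork mat fixed to the bench, 150 (x) x 120 (y) mm and 5 mm thick, bare at the start; origin at the middle of its underside, on the bench
- display_plate: round white ceramic display plate fixed to the bench at its far side, 100 mm across, 8 mm high, lying flat; origin at the middle of its underside
- jar: bystander: loose amber glass jar with a black cap, 44 mm across, 55 mm high; origin at the middle of its underside
- wax_block: bystander: loose blue wax block, 60 (x) x 40 (y) x 18 (z) mm; origin at the middle of its underside
- graver: bystander: loose graver lying on the bench, wooden handle 30 x 20 x 20 mm to -x and thin steel shank to +x, about 115 mm long along its x, 20 mm high; origin below its middle, at bench height
There are look-alikes about, which are no part of the job. What is shaped like the tin_a but orange or turquoise is not meant.

How it is judged:
By the outcome, as a careful person would: the job done as asked, in the order asked, and still so for the second after the job is handed in, while the arm keeps its last pose, push and grip.
It also fails if it takes over 72 s, if anything falls off the work surface, if the arm or the gripper's body presses on something with over 40 N, if the wrist force passes 120 N, or if a joint passes its speed limit or range.

## Working session

There is one attempt and no reset: what is moved stays moved. The work goes in short steps, Python scripts to look and compute and a shell command to move; the robot and the scene stay as the last step left them, time stands still between calls to the robot, and variables do not carry over. Pictures are saved under pics/ and viewed, and the job is handed in when it is done.

```bash
ls; mkdir -p pics; python3 - <<'E'
from workcell import bot
import cv2
s=bot.read_state(); print(s)
for n in ["side","top","wrist"]:
    im=bot.read_camera(n); cv2.imwrite(f"pics/{n}0.png",im[:,:,::-1]); m=bot.camera_model(n); print(n,m)
E
```

```text
pics
{'time': 0.0, 'q': array([-1.16791291e+00,  2.64773360e-01,  1.60541936e+00, -1.37854163e-05,
        1.27375853e+00, -3.68977436e-02]), 'joint_vel': array([ 2.85062838e-04, -6.69776233e-04,  1.52184511e-03,  7.10058123e-04,
       -9.74572393e-05, -7.42037599e-04]), 'joint_torque': array([-7.61079973e-04, -5.15117598e+01, -3.67315292e+01, -8.26876453e-05,
        1.30082868e-02, -4.55165164e-06]), 'tool_pos': array([ 0.28722933, -0.61043404,  0.40332349]), 'tcp_rot': array([-3.06368477e+00, -6.84753945e-01,  6.94027186e-04]), 'wrist_force': array([0.01637277, 0.42413074, 0.31802727]), 'torque': array([-0.06046886, -0.03425102,  0.00143654]), 'width': 1.0013842506149069}
side {'intrinsics': array([[410.98704072,   0.        , 319.97938195],
       [  0.        , 410.98704072, 201.81831993],
       [  0.        ,   0.        ,   1.        ]]), 'rvec': array([ 0.75403273, -2.51198455,  1.21484843]), 'tvec': array([0.46011596, 0.20664436, 0.86663803])}
top {'intrinsics': array([[388.80504356,   0.        , 318.78315004],
       [  0.        , 388.80504356, 198.63474663],
       [  0.        ,   0.        ,   1.        ]]), 'rvec': array([ 2.13412849, -2.12624602,  0.21105348]), 'tvec': array([0.0194445 , 0.55018681, 0.81774642])}
wrist {'intrinsics': array([[359.79565255,   0.        , 317.67575984],
       [  0.        , 359.79565255, 200.39671127],
       [  0.        ,   0.        ,   1.        ]]), 'rvec': array([-2.42097847,  1.53408924,  0.24654003]), 'tvec': array([-0.67316434, -0.04243357,  0.38128207])}
```

View pics/top0.png

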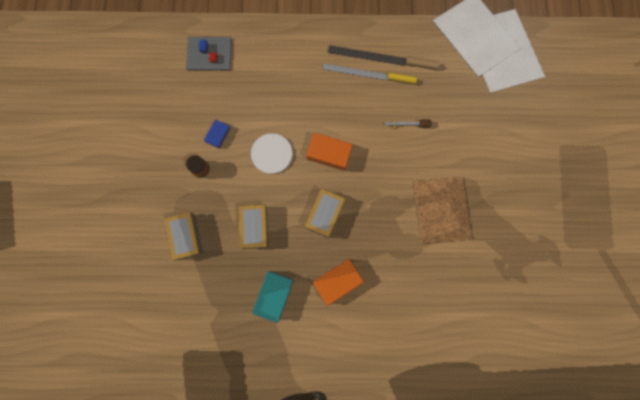

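View pics/side0.png

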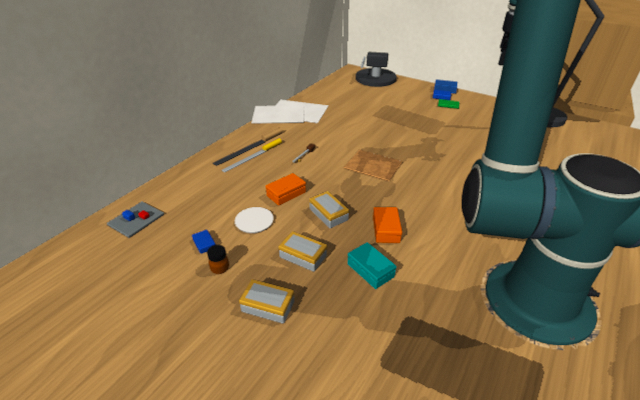

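View pics/wrist0.png

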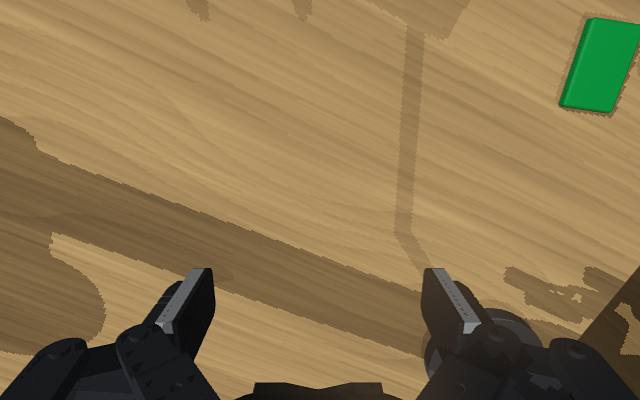

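The top view shows the three tins (grey sides, brass rims) at about (181,236), (253,227) and (325,213). The mat is at (443,210), the plate at (272,154), the jar at (197,166), the wax at (217,133) and the graver at (408,124). Things that could be taken for a tin are the orange boxes at (329,151) and (338,282), and the turquoise one at (272,297). These are excluded by colour.

```bash
cat > h.py <<'E'
import numpy as np, cv2
from workcell import bot
from scipy.spatial.transform import Rotation as R
def ray(m,uv,z):
    K=m["intrinsics"];Rm=R.from_rotvec(m["rvec"]).as_matrix();t=m["tvec"]
    uv=np.atleast_2d(np.array(uv,float)); d=np.c_[uv,np.ones(len(uv))]@np.linalg.inv(K).T@Rm
    c=-Rm.T@t
    return c+d*((z-c[2])/d[:,2])[:,None]
def proj(m,P):
    K=m["intrinsics"];p,_=cv2.projectPoints(np.atleast_2d(np.array(P,float)),m["rvec"],m["tvec"],K,None);return p[:,0]
E
python3 - <<'E'
from h import *
im=cv2.imread("pics/top0.png"); hsv=cv2.cvtColor(im,cv2.COLOR_BGR2HSV)
for p in [(181,236),(170,240),(253,227),(240,225),(325,213),(310,215),(400,300),(443,210),(272,154),(217,133),(197,166),(329,151)]: print(p,hsv[p[1],p[0]])
c=im[90:330,150:480]; cv2.imwrite("pics/crop0.png",cv2.resize(c,None,fx=2.4,fy=2.4,interpolation=cv2.INTER_CUBIC))
E
```

```text
(181, 236) [105   4 137]
(170, 240) [ 19 155 158]
(253, 227) [  0   0 136]
(240, 225) [ 19 156 157]
(325, 213) [  0   0 137]
(310, 215) [ 19 150 153]
(400, 300) [ 16 121 143]
(443, 210) [ 14 132 139]
(272, 154) [ 17  19 190]
(217, 133) [114 155 133]
(197, 166) [13 83 49]
(329, 151) [ 12 204 181]
```

View pics/crop0.png

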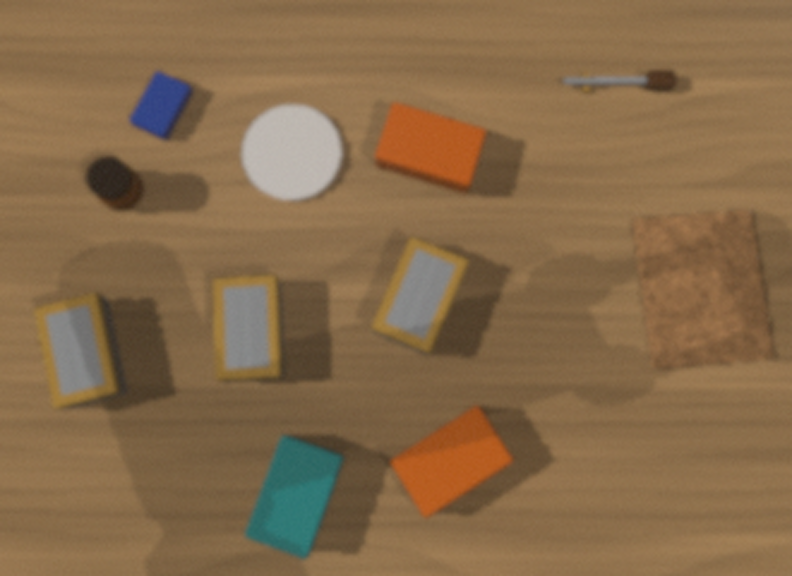

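```bash
cat > meas.py <<'E'
from h import *
def rects(im,m,mask,z,amin):
    out=[]
    cs,_=cv2.findContours(mask,cv2.RETR_EXTERNAL,cv2.CHAIN_APPROX_NONE)
    for c in cs:
        if cv2.contourArea(c)<amin: continue
        P=ray(m,c[:,0],z)[:,:2]*1000
        r=cv2.minAreaRect(P.astype(np.float32)); (cx,cy),(w,h),a=r
        if w<h: a+=90; w,h=h,w
        a=(a+90)%180-90
        (u,v),_,_=cv2.minAreaRect(c)
        out.append((round(u),round(v),round(cx,1),round(cy,1),round(w,1),round(h,1),round(a,1)))
    return out
E
python3 - <<'E'
from meas import *
im=cv2.imread("pics/top0.png"); hsv=cv2.cvtColor(im,cv2.COLOR_BGR2HSV); m=bot.camera_model("top")
H,S,V=cv2.split(hsv)
grey=((S<40)&(V>100)).astype(np.uint8)*255
print("grey z38"); [print(r) for r in rects(im,m,grey,0.038,150)]
print("grey z8"); [print(r) for r in rects(im,m,grey,0.008,150)]
br=((S>140)&(H>=17)&(H<24)&(V>120)).astype(np.uint8)*255
br=cv2.morphologyEx(br|grey,cv2.MORPH_OPEN,np.ones((3,3)))
print("lid");[print(r) for r in rects(im,m,br,0.038,300)]
blue=((H>105)&(H<125)&(S>100)).astype(np.uint8)*255
print("blue");[print(r) for r in rects(im,m,blue,0.018,60)]
o=((H<15)&(S>180)&(V>100)).astype(np.uint8)*255
print("or");[print(r) for r in rects(im,m,o,0.03,100)]
t=((H>80)&(H<100)&(S>100)).astype(np.uint8)*255
print("tq");[print(r) for r in rects(im,m,t,0.03,100)]
d=(V<70).astype(np.uint8)*255
print("dark");[print(r) for r in rects(im,m,d,0.055,100)]
print("mat corners",(ray(m,[(414,181),(465,178),(472,239),(424,244)],0.005)*1000).round())
print("graver",(ray(m,[(386,124),(430,124)],0.01)*1000).round())
print("cam",(-R.from_rotvec(m["rvec"]).as_matrix().T@m["tvec"]).round(3))
E
```

```text
grey z38
(181, 235, 468.2, 327.2, 72.7, 37.0, 14.7)
(252, 226, 490.1, 169.9, 73.2, 37.1, 3.9)
(325, 212, 522.3, 7.8, 73.3, 36.9, -23.2)
(271, 153, 659.9, 132.2, 92.7, 91.5, -89.6)
(355, 71, 866.0, -64.2, 155.4, 13.8, 80.3)
(495, 43, 948.9, -414.9, 270.3, 190.5, 33.7)
grey z8
(181, 235, 470.9, 337.4, 75.2, 38.3, 14.7)
(252, 226, 493.5, 174.7, 75.7, 38.4, 3.9)
(325, 212, 526.9, 7.0, 75.8, 38.1, -23.2)
(271, 153, 669.2, 135.7, 96.0, 94.7, -89.6)
(355, 71, 882.5, -67.5, 160.8, 14.3, 80.3)
(495, 43, 968.2, -430.3, 279.7, 197.1, 33.7)
lid
(181, 235, 468.2, 327.2, 72.7, 37.0, 14.7)
(252, 226, 490.1, 169.7, 73.2, 36.7, 3.9)
(325, 212, 522.3, 7.8, 73.3, 36.9, -23.2)
(271, 153, 659.9, 132.2, 92.7, 91.5, -89.6)
(495, 43, 948.9, -414.9, 270.3, 190.5, 33.7)
blue
(216, 133, 714.2, 265.6, 56.3, 37.2, -24.1)
(202, 45, 944.8, 312.2, 28.0, 17.4, 3.2)
or
(338, 282, 367.9, -21.3, 96.2, 60.6, -57.5)
(329, 151, 668.4, -2.1, 95.2, 64.4, 73.2)
tq
(272, 296, 336.9, 121.8, 94.0, 58.0, -19.6)
dark
(304, 396, 142.6, 51.4, 87.1, 13.2, 89.9)
(197, 166, 623.6, 295.1, 53.6, 34.9, 51.7)
(367, 55, 899.3, -92.9, 180.3, 13.8, 80.6)
mat corners [[ 603. -206.    5.]
 [ 611. -328.    5.]
 [ 465. -335.    5.]
 [ 453. -223.    5.]]
graver [[ 743. -142.   10.]
 [ 744. -250.   10.]]
cam [0.39  0.032 0.905]
```

```bash
cat > row.py <<'E'
from h import *
import sys
# usage: row.py x y z(tcp) yaw_deg(long axis, tool x || it mod 180)
def row(x,y,z,yaw,level=True):
    s=bot.read_state(); T=R.from_rotvec(s["tcp_rot"]); M=T.as_matrix()
    d=M.T@(np.array([x,y,z])-s["tool_pos"])*100
    cur=np.arctan2(M[1,0],M[0,0])
    opts=[]
    for k in (-1,0,1,2):
        a=np.radians(yaw+180*k)
        ax=np.array([np.cos(a),np.sin(a),0]); zz=np.array([0,0,-1.]); G=np.c_[ax,np.cross(zz,ax),zz]
        rv=(T.inv()*R.from_matrix(G)).as_rotvec(); opts.append((np.linalg.norm(rv),rv))
    opts.sort(key=lambda t:t[0])
    print("t %.2f pos %s yaw %.1f tz %s q6 %.2f w %.3f"%(s["time"],(s["tool_pos"]*1000).round(1),np.degrees(cur),M[:,2].round(4),s["q"][5],s["width"]))
    print("shift cm",d.round(2),"turn",opts[0][1].round(3),"alt",opts[1][1].round(3), "rows>=",int(max(np.linalg.norm(d)/6.25,opts[0][0]/0.187))+1)
if __name__=="__main__":
    row(*map(float,sys.argv[1:5]))
E
python3 row.py 0.50 -0.27 0.405 5; python3 row.py 0.522 0.008 0.30 -23.2
python3 - <<'E'
from h import *
m=bot.camera_model("wrist"); s=bot.read_state()
Rc=R.from_rotvec(m["rvec"]).as_matrix(); c=-Rc.T@m["tvec"]; T=R.from_rotvec(s["tcp_rot"]).as_matrix()
print("cam in tool",T.T@(c-s["tool_pos"]), "axis",T.T@Rc.T[:,2], "centre hits", ray(m,[(320,200)],0))
E
```

```text
t 0.15 pos [ 287.3 -610.5  403.6] yaw 25.2 tz [-7.0e-04  1.6e-03 -1.0e+00] q6 -0.04 w 1.002
shift cm [ 33.74 -21.76  -0.09] turn [-0.002  0.     0.353] alt [-0.002  0.     0.353] rows>= 7
t 0.15 pos [ 287.3 -610.5  403.6] yaw 25.2 tz [-7.0e-04  1.6e-03 -1.0e+00] q6 -0.04 w 1.002
shift cm [ 47.57 -45.95  10.45] turn [-0.002  0.001  0.845] alt [-0.002  0.001  0.845] rows>= 11
cam in tool [ 0.07859053 -0.00081889  0.02943175] axis [-3.10255229e-01 -1.37667110e-05  9.50653298e-01] centre hits [[ 0.24879609 -0.62975562  0.        ]]
```

```bash
python3 -m jog '[[[0,33.7,-21.8,0,0,0,0.353],[0,33.7,-21.8,0,0,0,0.353],[0,33.7,-21.8,0,0,0,0.353],[0,33.7,-21.8,0,0,0,0.353],[0,33.7,-21.8,0,0,0,0.353],[0,33.7,-21.8,0,0,0,0.353],[0,33.7,-21.8,0,0,0,0.353],[0,33.7,-21.8,0,0,0,0.353],[0,33.7,-21.8,0,0,0,0.353],[0,33.7,-21.8,0,0,0,0.353]]]' 80
python3 - <<'E'
from h import *
import pickle
m=bot.camera_model("wrist"); im=bot.read_camera("wrist"); cv2.imwrite("pics/w1.png",im[:,:,::-1]); pickle.dump(m,open("w1.pkl","wb"))
E
python3 row.py 0.522 0.008 0.30 -23.2
```

```text
time: 1.4
tool_pos: [0.4989, -0.271, 0.4045]
tcp_rot: [3.139, 0.134, -0.001]
wrist_force: [-0.6, -0.6, -0.5]
width: 1.005
t 1.45 pos [ 498.9 -271.1  404.6] yaw 4.9 tz [-3.e-04 -1.e-04 -1.e+00] q6 0.94 w 1.004
shift cm [  4.67 -27.61  10.45] turn [0.   0.   0.49] alt [0.   0.   0.49] rows>= 5
```

View pics/w1.png

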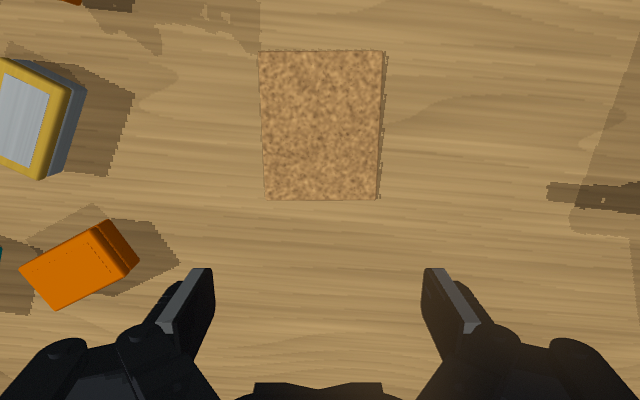

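The wrist view shows the mat squarely, with corners at about (258,51), (384,51), (377,199) and (265,200). T3 is at the left edge, around (30,115).

```bash
python3 - <<'E'
from meas import *
import pickle
m=pickle.load(open("w1.pkl","rb")); im=cv2.imread("pics/w1.png")
lab=cv2.cvtColor(im,cv2.COLOR_BGR2LAB)
hsv=cv2.cvtColor(cv2.GaussianBlur(im,(5,5),0),cv2.COLOR_BGR2HSV)
for p in [(320,120),(300,180),(230,120),(420,120),(320,230)]: print(p,hsv[p[1],p[0]],lab[p[1],p[0]])
c=im[30:220,240:410]; cv2.imwrite("pics/w1c.png",cv2.resize(c,None,fx=3,fy=3,interpolation=cv2.INTER_NEAREST))
P=ray(m,[(258,51),(384,51),(377,199),(265,200)],0.005)*1000; print(P.round(1),P.mean(0))
for i in range(4):
    d=P[(i+1)%4]-P[i]; print(np.linalg.norm(d).round(1),np.degrees(np.arctan2(d[1],d[0])).round(1))
E
```

```text
(320, 120) [ 17 130 175] [154 137 160]
(300, 180) [ 17 130 163] [141 136 159]
(230, 120) [ 18 113 174] [157 133 157]
(420, 120) [ 18 117 152] [137 133 155]
(320, 230) [ 18 116 160] [145 133 156]
[[ 600.8 -204.7    5. ]
 [ 611.1 -324.3    5. ]
 [ 463.6 -338.     5. ]
 [ 452.  -217.5    5. ]] [ 531.85194142 -271.15143906    5.        ]
120.1 -85.1
148.2 -174.7
121.1 95.5
149.3 4.9
```

View pics/w1c.png

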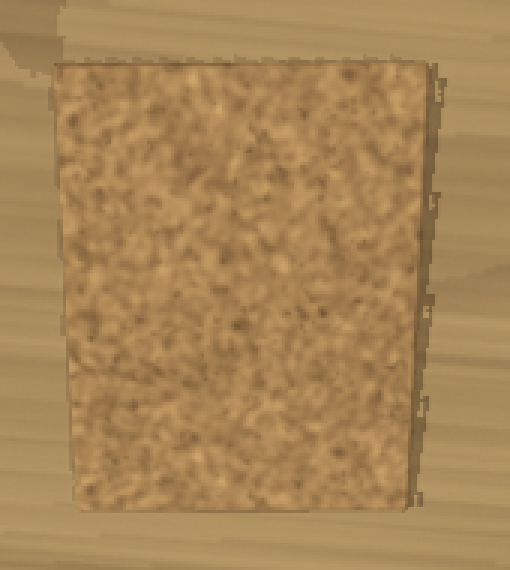

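```bash
python3 -m jog '[[[0,4.7,-27.6,10,0,0,0.49],[0,4.7,-27.6,10,0,0,0.49],[0,4.7,-27.6,10,0,0,0.49],[0,4.7,-27.6,10,0,0,0.49],[0,4.7,-27.6,10,0,0,0.49],[0,4.7,-27.6,10,0,0,0.49],[0,4.7,-27.6,10,0,0,0.49]]]'
cat > look.py <<'E'
from meas import *
import sys
def look(name,z=0.038):
    m=bot.camera_model("wrist"); im=bot.read_camera("wrist")[:,:,::-1].copy(); cv2.imwrite(f"pics/{name}.png",im)
    H,S,V=cv2.split(cv2.cvtColor(im,cv2.COLOR_BGR2HSV))
    br=((S>150)&(H>=19)&(H<28)&(V>130)).astype(np.uint8)*255
    gr=((S<40)&(V>130)).astype(np.uint8)*255
    for n,k in (("brass",br),("grey",gr)):
        k=cv2.morphologyEx(k,cv2.MORPH_OPEN,np.ones((3,3)))
        for r in rects(im,m,k,z,800): print(n,r)
if __name__=="__main__": look(sys.argv[1],float(sys.argv[2]) if len(sys.argv)>2 else 0.038)
E
python3 look.py w2; python3 row.py 0.522 0.008 0.177 -23.2
```

```text
time: 2.33
tool_pos: [0.5226, 0.0083, 0.3049]
tcp_rot: [3.077, -0.629, 0.001]
wrist_force: [-0.6, -0.5, 0.5]
width: 1.001
brass (123, 290, 509.7, 171.4, 59.7, 51.6, -86.1)
brass (320, 201, 519.8, 7.6, 95.4, 60.0, -23.0)
grey (127, 300, 504.9, 172.4, 40.2, 39.5, -86.0)
grey (320, 204, 518.9, 7.7, 76.0, 40.0, -22.8)
grey (70, 73, 658.2, 117.6, 88.2, 85.5, -38.4)
t 2.38 pos [522.8   7.8 305.3] yaw -23.2 tz [ 1.e-03 -6.e-04 -1.e+00] q6 1.94 w 1.000
shift cm [-9.000e-02  1.000e-02  1.283e+01] turn [ 0.    -0.001  0.001] alt [ 0.    -0.001  0.001] rows>= 3
```

View pics/w2.png

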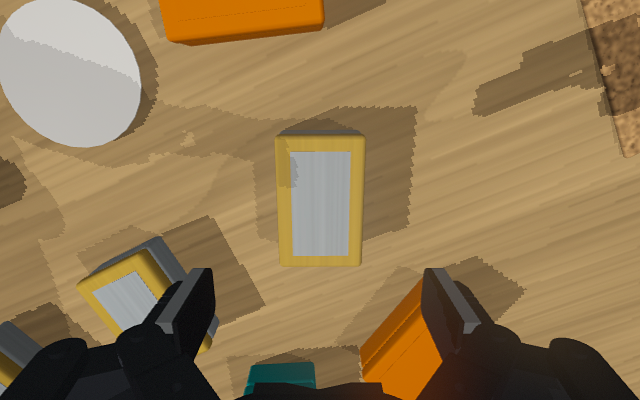

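T3 is centred at (320,201) → (519.5, 7.7) mm. It measures 95 × 60, which matches the given size. Next I descend and grip.

```bash
python3 -m jog '[[[0,-0.3,0,6,0,0,0],[0,-0.3,0,10,0,0,0],[0,-0.3,0,12.8,0,0,0],[0,-0.3,0,12.8,0,0,0],[0.9,-0.3,0,12.8,0,0,0],[0.9,-0.3,0,12.8,0,0,0],[0.9,-0.3,0,12.8,0,0,0],[0.9,-0.3,0,12.8,0,0,0]]]' 80
python3 row.py 0.52 0.008 0.30 -23
```

```text
time: 3.38
tool_pos: [0.5213, 0.0098, 0.1791]
tcp_rot: [-3.078, 0.629, -0.008]
wrist_force: [-0.2, -1.7, 7.0]
width: 0.691
t 3.38 pos [521.3   9.8 179.1] yaw -23.1 tz [ 4.7e-03 -8.0e-04 -1.0e+00] q6 1.95 w 0.691
shift cm [ 1.000e-02  2.100e-01 -1.209e+01] turn [-0.001 -0.005 -0.002] alt [-0.001 -0.005 -0.002] rows>= 2
```

```bash
python3 -m jog '[[[0.9,0,0,-4,0,0,0],[0.9,0,0,-9,0,0,0],[0.9,0,0,-12,0,0,0],[0.9,0,0,-12,0,0,0],[0.9,0,0,-12,0,0,0]]]' 
cat > tq.py <<'E'
from h import *
def rd(n=5):
    A=[]
    for i in range(n):
        bot.read_camera("side"); s=bot.read_state(); M=R.from_rotvec(s["tcp_rot"]).as_matrix()
        A.append(np.r_[M.T@s["wrist_force"],M.T@s["torque"]*1000,s["joint_torque"][3:]*1000])
    A=np.array(A); print("F tool",A[:,:3].mean(0).round(2),"T tool mNm",A[:,3:6].mean(0).round(1),"+-",A[:,3:6].std(0).round(1),"jt",A[:,6:].mean(0).round(1),"+-",A[:,6:].std(0).round(1)); s=bot.read_state(); print("t",round(s["time"],2),"w",round(s["width"],3),s["tool_pos"].round(4))
if __name__=="__main__": rd()
E
python3 tq.py
```

```text
time: 4.0
tool_pos: [0.5187, 0.0103, 0.2953]
tcp_rot: [3.078, -0.629, -0.003]
wrist_force: [-0.1, -0.0, -3.3]
width: 0.693
F tool [-0.12  0.16  2.51] T tool mNm [30.5  1.6  7.4] +- [22.4 11.1 44.1] jt [ 1.  -8.6 -0.1] +- [ 0.3 29.3  0.1]
t 4.25 w 0.688 [0.519  0.0102 0.2949]
```

```bash
python3 -m jog '[[[0.9,6,0,0,0,0,0],[0.9,-6,0,0,0,0,0],[0.9,-6,0,0,0,0,0],[0.9,6,0,0,0,0,0],[0.9,6,0,0,0,0,0],[0.9,6,0,0,0,0,0],[0.9,6,0,0,0,0,0]]]'; python3 - <<'E'
from tq import rd; rd(10)
E
python3 -m jog '[[[0.9,-6,0,0,0,0,0],[0.9,-12,0,0,0,0,0],[0.9,-12,0,0,0,0,0],[0.9,-12,0,0,0,0,0]]]'; python3 - <<'E'
from tq import rd; rd(10)
E
```

```text
time: 5.12
tool_pos: [0.5746, -0.0134, 0.2955]
tcp_rot: [3.078, -0.63, -0.004]
wrist_force: [-0.2, -0.3, -3.0]
width: 0.692
F tool [-0.1  -0.03  2.56] T tool mNm [ 0.6 -4.8 19.9] +- [18.9 22.9 22. ] jt [-5.  -7.2  0.6] +- [ 5.8 21.5  0.3]
t 5.62 w 0.69 [ 0.5746 -0.0132  0.2969]
time: 6.12
tool_pos: [0.4647, 0.0338, 0.2974]
tcp_rot: [-3.078, 0.628, -0.004]
wrist_force: [0.3, 0.7, -2.6]
width: 0.687
F tool [0.06 0.   2.59] T tool mNm [0.2 1.6 8.3] +- [25.7 32.9 23.1] jt [ 4.4 13.3 -0.7] +- [ 5.7 38.8  0.4]
t 6.62 w 0.689 [0.4647 0.0336 0.2966]
```

```bash
python3 -m jog '[[[0.9,6,0,0,0,0,0],[0.9,12,0,0,0,0,0],[0.9,12,0,0,0,0,0],[0.9,12,0,0,0,0,0]]]'; python3 - <<'E'
from tq import rd; rd(14)
E
python3 -m jog '[[[0.9,-6,0,0,0,0,0],[0.9,-12,0,0,0,0,0],[0.9,-12,0,0,0,0,0],[0.9,-12,0,0,0,0,0]]]'; python3 - <<'E'
from tq import rd; rd(14)
E
python3 row.py 0.532 -0.2705 0.26 5.1
```

```text
time: 7.12
tool_pos: [0.5746, -0.0135, 0.2958]
tcp_rot: [3.078, -0.63, -0.004]
wrist_force: [-0.1, -0.4, -2.3]
width: 0.689
F tool [ 0.   -0.08  2.5 ] T tool mNm [ -4.3 -10.  -11.6] +- [28.8 25.7 24.6] jt [-4.  -8.7  0.4] +- [ 6.8 22.5  0.4]
t 7.83 w 0.688 [ 0.5748 -0.0133  0.2968]
time: 8.32
tool_pos: [0.4648, 0.0338, 0.2973]
tcp_rot: [-3.078, 0.628, -0.003]
wrist_force: [-0.0, -0.3, -2.5]
width: 0.687
F tool [-0.06  0.11  2.52] T tool mNm [ 4.  -6.2 -0.7] +- [30.9 31.8 32.2] jt [ 2.6  8.2 -0.6] +- [ 5.5 34.   0.4]
t 9.03 w 0.686 [0.4644 0.0337 0.2966]
t 9.03 pos [464.4  33.7 296.6] yaw -23.1 tz [-1.e-04  0.e+00 -1.e+00] q6 1.99 w 0.686
shift cm [18.15 25.33  3.66] turn [ 0.     0.    -0.492] alt [ 0.     0.    -0.492] rows>= 6
```

T3 is silent: the pitch moment changes by 5 ± 8 mNm between end stops, where a ball would give about 54. I take it to the mat.

```bash
python3 -m jog '[[[0.9,18.15,25.35,3.6,0,0,-0.492],[0.9,18.15,25.35,3.6,0,0,-0.492],[0.9,18.15,25.35,3.6,0,0,-0.492],[0.9,18.15,25.35,3.6,0,0,-0.492],[0.9,18.15,25.35,3.6,0,0,-0.492],[0.9,18.15,25.35,3.6,0,0,-0.492],[0.9,18.15,25.35,3.6,0,0,-0.492],[0.9,18.15,25.35,3.6,0,0,-0.492]]]'
python3 look.py w3 ; python3 row.py 0.532 -0.2705 0.1845 5.1
```

```text
time: 10.02
tool_pos: [0.5316, -0.2693, 0.2604]
tcp_rot: [-3.137, -0.141, 0.002]
wrist_force: [-0.3, 0.6, -2.9]
width: 0.689
brass (384, 359, 440.4, -320.4, 56.0, 15.3, 5.3)
brass (316, 288, 482.6, -272.3, 149.0, 102.3, 5.1)
grey (316, 373, 425.1, -277.6, 71.8, 25.1, 86.5)
grey (318, 256, 511.4, -270.4, 69.8, 52.1, -84.8)
t 10.07 pos [ 531.7 -269.   260.6] yaw 5.2 tz [-7.e-04  9.e-04 -1.e+00] q6 0.97 w 0.688
shift cm [0.02 0.16 7.61] turn [-0.001  0.001  0.001] alt [-0.001  0.001  0.001] rows>= 2
```

View pics/w3.png

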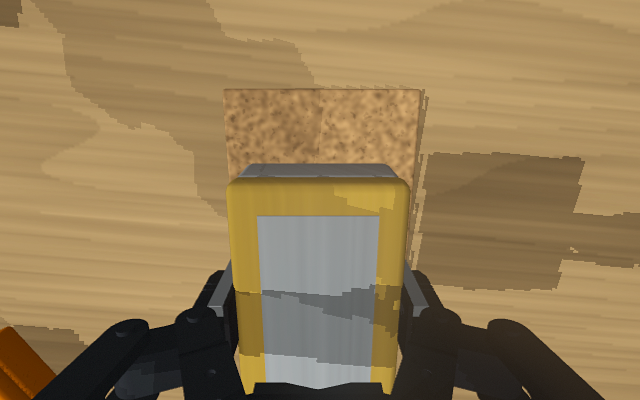

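The tin sits square in the gripper over the mat, with the label centred at u≈318 and the mat's left and right edges at 224/420. I lower it and release.

```bash
python3 -m jog '[[[0.9,0,0.1,4,0,0,0],[0.9,0,0.1,6.5,0,0,0],[0.9,0,0.1,7.4,0,0,0],[0.9,0,0.1,7.6,0,0,0],[0.9,0,0.1,7.6,0,0,0]]]'; python3 row.py 0.532 -0.2705 0.1845 5.1
```

```text
time: 10.7
tool_pos: [0.5327, -0.2716, 0.1859]
tcp_rot: [3.137, 0.14, 0.003]
wrist_force: [0.0, -0.5, -2.5]
width: 0.688
t 10.70 pos [ 532.7 -271.6  185.9] yaw 5.1 tz [ 0.0018 -0.001  -1.    ] q6 0.97 w 0.688
shift cm [-0.06 -0.11  0.14] turn [ 0.001 -0.002  0.   ] alt [ 0.001 -0.002  0.   ] rows>= 1
```

```bash
python3 -m jog '[[[0.9,0,0,0.2,0,0,0],[0.9,0,0,0.2,0,0,0],[0.9,0,0,0.2,0,0,0]]]'; python3 row.py 0.532 -0.2705 0.1845 5.1
```

```text
time: 11.08
tool_pos: [0.5328, -0.2721, 0.1842]
tcp_rot: [3.137, 0.139, 0.004]
wrist_force: [0.1, 0.5, 6.3]
width: 0.69
t 11.07 pos [ 532.8 -272.1  184.2] yaw 5.1 tz [ 0.0025 -0.0011 -1.    ] q6 0.97 w 0.690
shift cm [-0.07 -0.17 -0.03] turn [ 0.001 -0.002 -0.   ] alt [ 0.001 -0.002 -0.   ] rows>= 1
```

Contact shows as +6 N. I open the jaws and rise.

```bash
python3 -m jog '[[[0,0,0,0.1,0,0,0],[0,0,0,0.1,0,0,0],[0,0,0,0.1,0,0,0],[0,0,0,-4,0,0,0],[0,0,0,-9,0,0,0],[0,0,0,-14,0,0,0],[0,0,0,-14,0,0,0]]]'; python3 look.py w4 0.043; python3 row.py 0.490 0.170 0.33 3.9
```

```text
time: 11.95
tool_pos: [0.5339, -0.2727, 0.3285]
tcp_rot: [3.133, 0.139, 0.014]
wrist_force: [0.2, -0.4, 0.0]
width: 0.996
brass (314, 195, 532.8, -271.6, 95.2, 59.9, 5.1)
grey (314, 198, 531.8, -272.0, 76.0, 39.9, 5.1)
t 12.00 pos [ 532.9 -272.1  325.5] yaw 5.1 tz [ 0.0047 -0.0027 -1.    ] q6 0.97 w 1.003
shift cm [ -0.35 -44.42  -0.59] turn [ 0.003 -0.005  0.021] alt [ 0.003 -0.005  0.021] rows>= 8
```

View pics/w4.png

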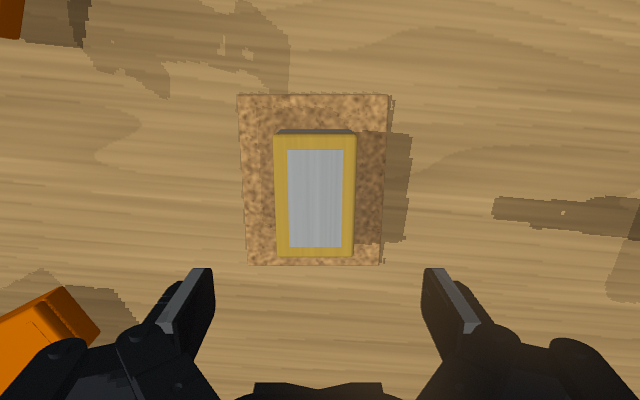

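The first tin is placed at (532.5, −271.8), 5.1°. The mat centre is (532, −270.5), 5.1°. On to T2.

```bash
python3 -m jog '[[[0,-0.6,-44.4,2.4,0,0,0.02],[0,-0.6,-44.4,2.4,0,0,0.02],[0,-0.6,-44.4,2.4,0,0,0.02],[0,-0.6,-44.4,2.4,0,0,0.02],[0,-0.6,-44.4,2.4,0,0,0.02],[0,-0.6,-44.4,2.4,0,0,0.02],[0,-0.6,-44.4,2.4,0,0,0.02],[0,-0.6,-44.4,2.4,0,0,0.02],[0,-0.6,-44.4,2.4,0,0,0.02],[0,-0.6,-44.4,2.4,0,0,0.02]]]'; python3 look.py w5; python3 row.py 0.488 0.170 0.180 3.9
```

```text
time: 13.25
tool_pos: [0.4866, 0.1688, 0.2979]
tcp_rot: [3.139, 0.106, -0.002]
wrist_force: [-0.5, 0.1, -0.4]
width: 0.998
brass (81, 216, 465.6, 327.4, 96.1, 59.6, 15.0)
brass (316, 198, 488.1, 169.9, 95.0, 59.9, 3.9)
grey (82, 217, 464.6, 328.3, 76.4, 40.2, 15.2)
grey (316, 201, 487.1, 169.7, 75.4, 40.0, 3.9)
t 13.30 pos [486.8 168.6 298.2] yaw 3.8 tz [-9.e-04 -6.e-04 -1.e+00] q6 1.79 w 0.997
shift cm [ 0.14 -0.13 11.82] turn [ 0.001  0.001 -0.001] alt [ 0.001  0.001 -0.001] rows>= 2
```

T2 is at (316,198) → (487.7, 169.8), 3.9°. T1 in the same picture is at (465.2, 327.8), 15°.

```bash
python3 -m jog '[[[0,0.1,-0.1,6,0,0,0],[0,0.1,-0.1,10,0,0,0],[0,0.1,-0.1,11.8,0,0,0],[0,0.1,-0.1,11.8,0,0,0],[0.9,0.1,-0.1,11.8,0,0,0],[0.9,0.1,-0.1,11.8,0,0,0],[0.9,0.1,-0.1,11.8,0,0,0],[0.9,0.1,-0.1,11.8,0,0,0]]]' 80; python3 row.py 0.4877 0.1698 0.30 3.9
```

```text
time: 14.3
tool_pos: [0.4892, 0.1716, 0.1831]
tcp_rot: [-3.139, -0.108, -0.008]
wrist_force: [0.7, -0.3, 7.0]
width: 0.686
t 14.30 pos [489.2 171.6 183.1] yaw 4.0 tz [ 0.0048  0.0012 -1.    ] q6 1.79 w 0.686
shift cm [ -0.1    0.16 -11.69] turn [-0.001 -0.005  0.001] alt [-0.001 -0.005  0.001] rows>= 2
```

```bash
python3 -m jog '[[[0.9,0,0,-4,0,0,0],[0.9,0,0,-9,0,0,0],[0.9,0,0,-12,0,0,0],[0.9,6,0,-12,0,0,0],[0.9,-6,0,-12,0,0,0],[0.9,-6,0,-12,0,0,0],[0.9,0,0,-12,0,0,0],[0.9,6,0,-12,0,0,0],[0.9,6,0,-12,0,0,0],[0.9,6,0,-12,0,0,0]]]'; python3 - <<'E'
from tq import rd; rd(14)
E
python3 -m jog '[[[0.9,-6,0,0,0,0,0],[0.9,-12,0,0,0,0,0],[0.9,-12,0,0,0,0,0],[0.9,-12,0,0,0,0,0]]]'; python3 - <<'E'
from tq import rd; rd(14)
E
```

```text
time: 15.55
tool_pos: [0.5472, 0.1752, 0.3006]
tcp_rot: [3.14, 0.108, -0.002]
wrist_force: [-0.3, 0.2, -2.2]
width: 0.686
F tool [0.11 0.02 1.12] T tool mNm [-1.4  1.5 -2.5] +- [34.1 33.7 21.8] jt [-1.1 -3.9  0.2] +- [ 3.5 18.2  0.2]
t 16.25 w 0.689 [0.5475 0.1752 0.3007]
time: 16.75
tool_pos: [0.4281, 0.1672, 0.3013]
tcp_rot: [-3.139, -0.109, -0.003]
wrist_force: [0.9, -0.1, -1.0]
width: 0.687
F tool [ 0.05 -0.07  1.49] T tool mNm [ 0.4 -2.2 -2.8] +- [33.4 23.7 27.4] jt [ 2.1 10.5 -0.3] +- [ 3.3 33.2  0.3]
t 17.45 w 0.689 [0.4278 0.167  0.3006]
```

T2 is silent as well: its moment changes by −4 ± 11 mNm, and the load is only about 135 g. I stack it on the first tin.

```bash
python3 row.py 0.5326 -0.2719 0.29 5.1
```

```text
t 17.45 pos [427.8 167.  300.6] yaw 3.9 tz [-1.e-04 -0.e+00 -1.e+00] q6 1.82 w 0.689
shift cm [ 7.44 44.51  1.06] turn [-0.    0.   -0.02] alt [-0.    0.   -0.02] rows>= 8
```

```bash
python3 -m jog '[[[0.9,7.4,44.5,1,0,0,-0.02],[0.9,7.4,44.5,1,0,0,-0.02],[0.9,7.4,44.5,1,0,0,-0.02],[0.9,7.4,44.5,1,0,0,-0.02],[0.9,7.4,44.5,1,0,0,-0.02],[0.9,7.4,44.5,1,0,0,-0.02],[0.9,7.4,44.5,1,0,0,-0.02],[0.9,7.4,44.5,1,0,0,-0.02],[0.9,7.4,44.5,1,0,0,-0.02],[0.9,7.4,44.5,1,0,0,-0.02],[0.9,7.4,44.5,1,0,0,-0.02]]]'; python3 look.py w6; python3 row.py 0.5326 -0.2719 0.226 5.1
```

```text
time: 18.82
tool_pos: [0.532, -0.2702, 0.2906]
tcp_rot: [-3.138, -0.142, 0.001]
wrist_force: [-0.1, 0.7, -0.7]
width: 0.686
brass (382, 355, 417.8, -328.8, 71.6, 17.1, 5.4)
brass (316, 288, 462.9, -275.2, 171.6, 114.2, 5.2)
brass (321, 149, 571.0, -268.3, 61.4, 17.6, -84.7)
grey (317, 369, 400.4, -281.5, 79.1, 36.2, 89.9)
grey (318, 254, 498.2, -272.7, 77.9, 56.9, -84.7)
t 18.88 pos [ 532.  -270.3  290.7] yaw 5.2 tz [-2.e-04  3.e-04 -1.e+00] q6 0.97 w 0.682
shift cm [0.04 0.16 6.47] turn [-0.     0.     0.002] alt [-0.     0.     0.002] rows>= 2
```

View pics/w6.png

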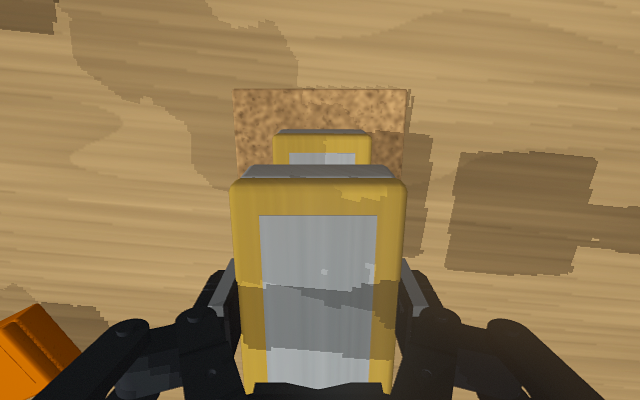

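```bash
python3 -m jog '[[[0.9,0,0.1,3,0,0,0],[0.9,0,0.1,5,0,0,0],[0.9,0,0.1,5.8,0,0,0],[0.9,0,0.1,5.8,0,0,0]]]'; python3 row.py 0.5326 -0.2719 0.226 5.1
```

```text
time: 19.38
tool_pos: [0.532, -0.2725, 0.2319]
tcp_rot: [-3.138, -0.14, 0.002]
wrist_force: [-0.1, 0.1, -0.7]
width: 0.685
t 19.38 pos [ 532.  -272.5  231.9] yaw 5.1 tz [-1.4e-03  8.0e-04 -1.0e+00] q6 0.97 w 0.685
shift cm [ 0.06 -0.05  0.59] turn [-0.001  0.001  0.   ] alt [-0.001  0.001  0.   ] rows>= 1
```

```bash
python3 -m jog '[[[0.9,0.05,0,0.4,0,0,0],[0.9,0.05,0,0.6,0,0,0],[0.9,0.05,0,0.6,0,0,0]]]'; python3 row.py 0.5326 -0.2719 0.226 5.1
```

```text
time: 19.75
tool_pos: [0.5328, -0.2729, 0.2269]
tcp_rot: [3.138, 0.139, 0.0]
wrist_force: [0.3, -0.3, -1.3]
width: 0.691
t 19.75 pos [ 532.8 -272.9  226.9] yaw 5.1 tz [ 3.e-04 -2.e-04 -1.e+00] q6 0.97 w 0.691
shift cm [-0.01 -0.1   0.09] turn [ 0. -0. -0.] alt [ 0. -0. -0.] rows>= 1
```

```bash
python3 -m jog '[[[0.9,0,-0.08,0.2,0,0,0],[0.9,0,-0.08,0.2,0,0,0],[0.9,0,-0.08,0.2,0,0,0]]]'; python3 row.py 0.5326 -0.2719 0.226 5.1
```

```text
time: 20.12
tool_pos: [0.5329, -0.2725, 0.2262]
tcp_rot: [3.137, 0.14, 0.002]
wrist_force: [-2.6, -1.0, 5.2]
width: 0.693
t 20.12 pos [ 532.9 -272.5  226.2] yaw 5.1 tz [ 0.0011 -0.0012 -1.    ] q6 0.97 w 0.693
shift cm [-0.03 -0.07  0.02] turn [ 0.001 -0.001 -0.   ] alt [ 0.001 -0.001 -0.   ] rows>= 1
```

Contact again at 5 N. I release and rise.

```bash
python3 -m jog '[[[0,0,0,0,0,0,0],[0,0,0,0,0,0,0],[0,0,0,0,0,0,0],[0,0,0,-4,0,0,0],[0,0,0,-8,0,0,0],[0,0,0,-12,0,0,0],[0,0,0,-12,0,0,0],[0,0,0,-12,0,0,0]]]'; python3 look.py w7 0.081; python3 row.py 0.4652 0.3278 0.31 15.1
python3 - <<'E'
from h import *
im=bot.read_camera("side"); cv2.imwrite("pics/s7.png",cv2.resize(im[100:220,300:460,::-1],None,fx=5,fy=5,interpolation=cv2.INTER_CUBIC))
E
```

```text
time: 21.12
tool_pos: [0.5324, -0.2718, 0.3441]
tcp_rot: [-3.138, -0.14, 0.001]
wrist_force: [-0.4, 0.3, 0.0]
width: 1.005
brass (319, 201, 531.1, -272.2, 95.3, 60.0, 5.2)
grey (319, 204, 530.4, -272.6, 76.1, 40.0, 5.2)
t 21.18 pos [ 532.1 -271.6  343.1] yaw 5.1 tz [-0.0022  0.0013 -1.    ] q6 0.97 w 0.998
shift cm [ -1.34 -60.3    3.4 ] turn [-0.002  0.002 -0.175] alt [-0.002  0.002 -0.175] rows>= 10
```

View pics/w7.png

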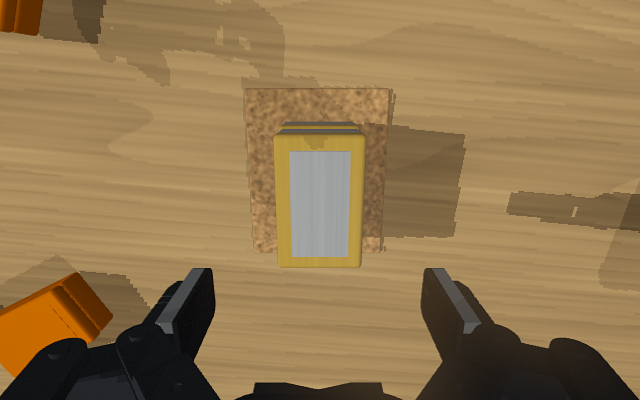

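View pics/s7.png

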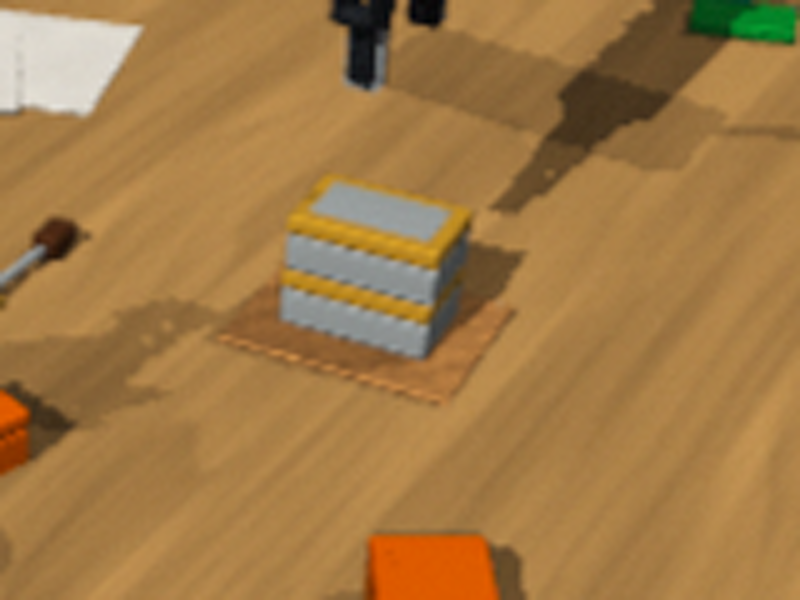

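The stack is square: the top tin is at (531.1, −272.2), 5.2°, and the side view shows the two tins flush. Next I go to T1.

```bash
python3 -m jog '[[[0,-1.3,-60.3,4,0,0,-0.175],[0,-1.3,-60.3,4,0,0,-0.175],[0,-1.3,-60.3,4,0,0,-0.175],[0,-1.3,-60.3,4,0,0,-0.175],[0,-1.3,-60.3,4,0,0,-0.175],[0,-1.3,-60.3,4,0,0,-0.175],[0,-1.3,-60.3,4,0,0,-0.175],[0,-1.3,-60.3,4,0,0,-0.175],[0,-1.3,-60.3,4,0,0,-0.175],[0,-1.3,-60.3,4,0,0,-0.175],[0,-1.3,-60.3,4,0,0,-0.175],[0,-1.3,-60.3,4,0,0,-0.175]]]'; python3 look.py w8; python3 row.py 0.4652 0.3278 0.182 15.1
```

```text
time: 22.72
tool_pos: [0.4657, 0.3269, 0.3032]
tcp_rot: [3.112, 0.414, -0.004]
wrist_force: [-0.1, -0.7, 0.6]
width: 1.004
brass (318, 197, 466.0, 327.4, 95.6, 59.9, 15.2)
grey (318, 200, 465.0, 326.9, 75.6, 40.0, 15.1)
grey (624, 26, 619.6, 180.0, 33.3, 16.9, 30.8)
t 22.77 pos [466.  326.4 303.6] yaw 15.1 tz [-0.0018 -0.0017 -1.    ] q6 1.88 w 1.002
shift cm [-1.000e-02 -1.700e-01  1.216e+01] turn [ 0.001  0.002 -0.   ] alt [ 0.001  0.002 -0.   ] rows>= 2
```

View pics/w8.png

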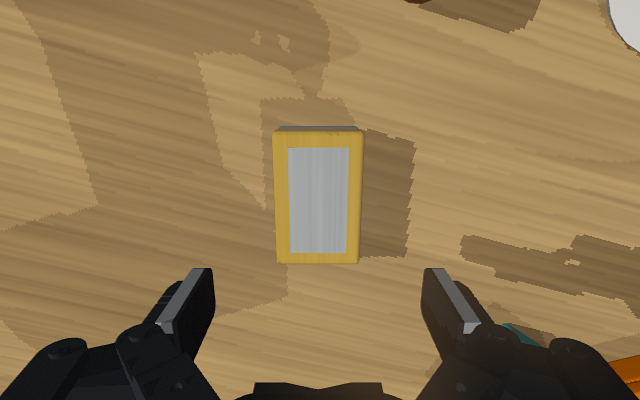

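T1 is centred at (318,197) → (465.8, 327.4), 15.1°, with the jaws clear on both sides.

```bash
python3 -m jog '[[[0,0,-0.1,6,0,0,0],[0,0,-0.1,10,0,0,0],[0,0,-0.1,12.2,0,0,0],[0,0,-0.1,12.2,0,0,0],[0.9,0,-0.1,12.2,0,0,0],[0.9,0,-0.1,12.2,0,0,0],[0.9,0,-0.1,12.2,0,0,0],[0.9,0,-0.1,12.2,0,0,0]]]' 80; python3 row.py 0.466 0.3275 0.30 15.1
python3 -m jog '[[[0.9,0,0,-4,0,0,0],[0.9,0,0,-9,0,0,0],[0.9,0,0,-12,0,0,0],[0.9,6,0,-12,0,0,0],[0.9,-6,0,-12,0,0,0],[0.9,-6,0,-12,0,0,0],[0.9,0,0,-12,0,0,0],[0.9,6,0,-12,0,0,0],[0.9,6,0,-12,0,0,0],[0.9,6,0,-12,0,0,0]]]'; python3 - <<'E'
from tq import rd; rd(14)
E
python3 -m jog '[[[0.9,-6,0,0,0,0,0],[0.9,-12,0,0,0,0,0],[0.9,-12,0,0,0,0,0],[0.9,-12,0,0,0,0,0]]]'; python3 - <<'E'
from tq import rd; rd(14)
E
```

```text
time: 23.78
tool_pos: [0.4672, 0.3289, 0.1849]
tcp_rot: [-3.113, -0.413, -0.006]
wrist_force: [-0.5, -1.4, 6.8]
width: 0.689
t 23.77 pos [467.2 328.9 184.9] yaw 15.1 tz [ 0.0035  0.0017 -1.    ] q6 1.88 w 0.689
shift cm [ -0.1    0.09 -11.51] turn [-0.001 -0.004  0.   ] alt [-0.001 -0.004  0.   ] rows>= 2
time: 25.02
tool_pos: [0.5236, 0.3439, 0.3021]
tcp_rot: [3.114, 0.413, -0.003]
wrist_force: [-0.7, 1.1, -2.6]
width: 0.684
F tool [-0.05 -0.15  2.23] T tool mNm [-16.7 -28.4  12. ] +- [29.8 25.5 23.8] jt [ -2.3 -30.6   0.3] +- [ 5.5 21.2  0.2]
t 25.73 w 0.685 [0.5239 0.3441 0.3028]
time: 26.22
tool_pos: [0.4083, 0.313, 0.3033]
tcp_rot: [-3.113, -0.414, -0.003]
wrist_force: [0.9, -0.0, -2.2]
width: 0.684
F tool [-0.11  0.11  2.21] T tool mNm [ 9.3 19.6 -5.1] +- [41.7 28.2 27.7] jt [17.1 36.2 -0.5] +- [ 6.1 39.   0.4]
t 26.93 w 0.682 [0.4081 0.3128 0.3026]
```

T1 rattles: its moment swings from −28 to +20 mNm, against the ±27 expected of a ball running end to end.

The stack was finished before this shake. To follow the stated order (find, then stack, then hold), I set T1 down, lift the top silent tin off and stack it again. There is plenty of time.

```bash
python3 -m jog '[[[0.9,6,0,3,0,0,0],[0.9,6,0,7,0,0,0],[0.9,6,0,10,0,0,0],[0.9,6,0,11.3,0,0,0],[0.9,6,0,11.6,0,0,0],[0.9,6,0,11.6,0,0,0]]]'; python3 row.py 0.466 0.3275 0.1845 15.1
```

```text
time: 27.68
tool_pos: [0.4665, 0.3289, 0.1878]
tcp_rot: [-3.113, -0.413, -0.003]
wrist_force: [-0.1, 0.5, -0.8]
width: 0.684
t 27.68 pos [466.5 328.9 187.8] yaw 15.1 tz [ 0.0016  0.0011 -1.    ] q6 1.88 w 0.684
shift cm [-0.08  0.12  0.33] turn [-0.001 -0.002  0.   ] alt [-0.001 -0.002  0.   ] rows>= 1
```

```bash
python3 -m jog '[[[0.9,0,0,0.2,0,0,0],[0.9,0,0,0.3,0,0,0],[0.9,0,0,0.3,0,0,0],[0,0,0,0.3,0,0,0],[0,0,0,0.3,0,0,0],[0,0,0,0.3,0,0,0],[0,0,0,-4,0,0,0],[0,0,0,-9,0,0,0],[0,0,0,-14,0,0,0],[0,0,0,-14,0,0,0]]]'; python3 look.py w9; python3 row.py 0.5315 -0.272 0.33 5.1
```

```text
time: 28.92
tool_pos: [0.4678, 0.3296, 0.3324]
tcp_rot: [-3.11, -0.413, -0.015]
wrist_force: [0.8, 0.4, -0.5]
width: 0.998
brass (319, 195, 464.8, 329.3, 95.2, 59.8, 15.2)
grey (320, 198, 463.8, 328.8, 75.3, 39.9, 15.2)
grey (609, 34, 627.3, 170.5, 53.5, 38.5, 30.2)
t 28.98 pos [466.8 329.  329.5] yaw 15.1 tz [ 0.0047  0.003  -1.    ] q6 1.88 w 1.000
shift cm [-9.43 59.7  -0.2 ] turn [-0.002 -0.005  0.175] alt [-0.002 -0.005  0.175] rows>= 10
```

```bash
python3 -m jog '[[[0,-9.4,59.7,0,0,0,0.175],[0,-9.4,59.7,0,0,0,0.175],[0,-9.4,59.7,0,0,0,0.175],[0,-9.4,59.7,0,0,0,0.175],[0,-9.4,59.7,0,0,0,0.175],[0,-9.4,59.7,0,0,0,0.175],[0,-9.4,59.7,0,0,0,0.175],[0,-9.4,59.7,0,0,0,0.175],[0,-9.4,59.7,0,0,0,0.175],[0,-9.4,59.7,0,0,0,0.175],[0,-9.4,59.7,0,0,0,0.175],[0,-9.4,59.7,0,0,0,0.175]]]'; python3 look.py w10 0.081; python3 row.py 0.532 -0.272 0.226 5.1
```

```text
time: 30.48
tool_pos: [0.5302, -0.2719, 0.3247]
tcp_rot: [-3.136, -0.138, 0.005]
wrist_force: [-0.4, 1.3, 0.8]
width: 1.001
brass (320, 205, 531.5, -272.2, 95.6, 59.9, 5.2)
grey (320, 208, 530.6, -272.5, 75.9, 40.0, 5.1)
t 30.52 pos [ 530.3 -271.4  325.1] yaw 5.1 tz [-0.0026  0.0019 -1.    ] q6 0.97 w 0.998
shift cm [0.18 0.1  9.91] turn [-0.002  0.002  0.   ] alt [-0.002  0.002  0.   ] rows>= 2
```

```bash
python3 -m jog '[[[0,0.1,0,5,0,0,0],[0,0.1,0,8,0,0,0],[0,0.1,0,9.8,0,0,0],[0,0.1,0,9.8,0,0,0],[0.9,0.1,0,9.8,0,0,0],[0.9,0.1,0,9.8,0,0,0],[0.9,0.1,0,9.8,0,0,0],[0.9,0.1,0,9.8,0,0,0],[0.9,0.1,0,7,0,0,0],[0.9,0.1,0,4,0,0,0],[0.9,0.1,0,4,0,0,0]]]' 80; python3 look.py w11 0.043; python3 row.py 0.532 -0.272 0.226 5.1
```

```text
time: 31.9
tool_pos: [0.533, -0.2731, 0.2896]
tcp_rot: [3.135, 0.139, 0.008]
wrist_force: [0.5, -1.0, -1.6]
width: 0.685
brass (379, 351, 429.0, -328.3, 74.0, 16.0, 4.9)
brass (316, 287, 470.9, -278.5, 167.7, 106.7, 5.1)
brass (314, 150, 573.6, -268.1, 60.1, 13.4, -84.9)
grey (317, 361, 416.8, -284.0, 72.6, 38.2, -85.0)
grey (318, 248, 507.8, -275.8, 72.7, 53.9, -84.9)
t 31.95 pos [ 532.2 -272.6  287.7] yaw 5.1 tz [ 0.0024 -0.0014 -1.    ] q6 0.97 w 0.683
shift cm [-0.03 -0.07  6.17] turn [ 0.002 -0.002 -0.   ] alt [ 0.002 -0.002 -0.   ] rows>= 1
```

View pics/w11.png

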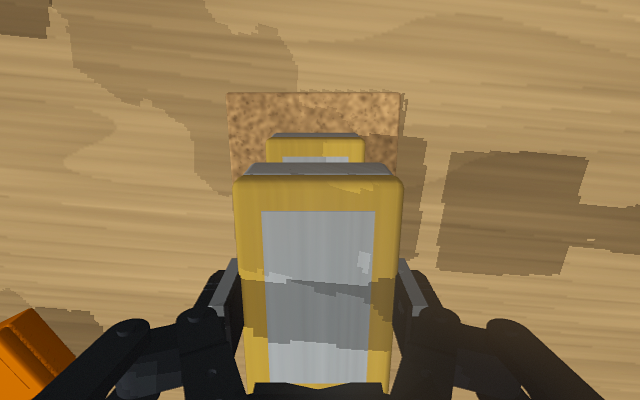

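The top tin is lifted clear and the lower tin has not moved (its lid strip is at (314,150)). I set it back down.

```bash
python3 -m jog '[[[0.9,-0.03,-0.05,3.5,0,0,0],[0.9,-0.03,-0.05,5,0,0,0],[0.9,-0.03,-0.05,5.5,0,0,0],[0.9,-0.03,-0.05,5.5,0,0,0]]]'; python3 row.py 0.5323 -0.272 0.226 5.1
```

```text
time: 32.45
tool_pos: [0.531, -0.2717, 0.2312]
tcp_rot: [-3.137, -0.139, 0.003]
wrist_force: [-1.3, 0.5, 0.6]
width: 0.686
t 32.45 pos [ 531.  -271.7  231.2] yaw 5.1 tz [-0.002  0.001 -1.   ] q6 0.97 w 0.686
shift cm [0.12 0.05 0.52] turn [-0.001  0.002 -0.   ] alt [-0.001  0.002 -0.   ] rows>= 1
```

```bash
python3 -m jog '[[[0.9,0.05,0,0.3,0,0,0],[0.9,0.05,0,0.5,0,0,0],[0.9,0.05,0,0.5,0,0,0]]]'; python3 row.py 0.5323 -0.272 0.226 5.1
```

```text
time: 32.83
tool_pos: [0.5315, -0.2718, 0.231]
tcp_rot: [-3.138, -0.14, 0.005]
wrist_force: [-14.9, 6.9, 30.7]
width: 0.683
t 32.83 pos [ 531.5 -271.8  231. ] yaw 5.1 tz [-2.9e-03  9.0e-04 -1.0e+00] q6 0.97 w 0.683
shift cm [0.08 0.02 0.5 ] turn [-0.001  0.003 -0.   ] alt [-0.001  0.003 -0.   ] rows>= 1
```

It touched earlier than expected, at 31 N. The re-grip sits about 4 mm lower on the tin. I ease off before releasing.

```bash
python3 -m jog '[[[0.9,0,0,-0.4,0,0,0],[0.9,0,0,-0.4,0,0,0],[0.9,0,0,-0.4,0,0,0]]]'; python3 row.py 0.5323 -0.272 0.226 5.1;python3 look.py w12 0.081
```

```text
time: 33.2
tool_pos: [0.5323, -0.2721, 0.2311]
tcp_rot: [3.138, 0.139, 0.0]
wrist_force: [-2.4, 0.6, 6.8]
width: 0.681
t 33.20 pos [ 532.3 -272.1  231.1] yaw 5.1 tz [ 3.e-04 -3.e-04 -1.e+00] q6 0.97 w 0.681
shift cm [-0.   -0.01  0.51] turn [ 0. -0. -0.] alt [ 0. -0. -0.] rows>= 1
brass (379, 352, 507.7, -299.2, 39.9, 9.0, 4.9)
brass (316, 286, 531.8, -271.4, 94.0, 59.4, 5.1)
brass (318, 158, 586.3, -267.1, 45.3, 2.8, -84.9)
grey (318, 296, 529.1, -272.0, 76.7, 40.4, 5.2)
```

View pics/w12.png

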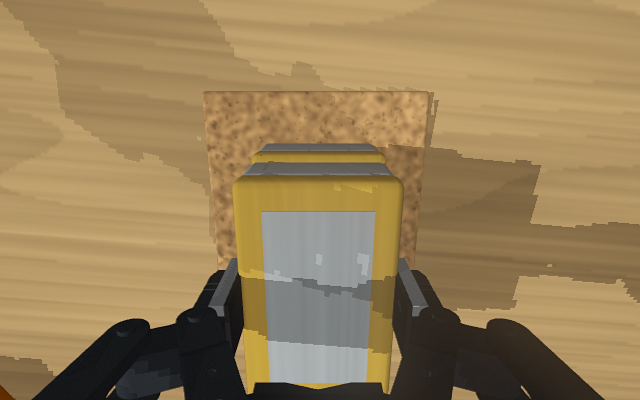

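The top tin rests on the lower one and they are aligned: the two front edges in view are both centred at u≈318. I release.

```bash
python3 -m jog '[[[0,0,0,0,0,0,0],[0,0,0,0,0,0,0],[0,0,0,0,0,0,0],[0,0,0,-4,0,0,0],[0,0,0,-8,0,0,0],[0,0,0,-12,0,0,0],[0,0,0,-12,0,0,0],[0,0,0,-12,0,0,0]]]'; python3 look.py w13 0.081; python3 row.py 0.4655 0.329 0.31 15.1
python3 - <<'E'
from h import *
im=bot.read_camera("side"); cv2.imwrite("pics/s13.png",cv2.resize(im[100:220,300:460,::-1],None,fx=5,fy=5,interpolation=cv2.INTER_CUBIC))
E
```

```text
time: 34.25
tool_pos: [0.5318, -0.2716, 0.35]
tcp_rot: [-3.138, -0.139, 0.001]
wrist_force: [-0.3, 1.1, -0.0]
width: 0.999
brass (318, 198, 530.4, -271.5, 95.1, 59.9, 5.2)
grey (318, 201, 529.6, -271.8, 75.4, 40.0, 5.2)
t 34.30 pos [ 531.5 -271.5  349.1] yaw 5.1 tz [-0.0023  0.0013 -1.    ] q6 0.97 w 0.998
shift cm [ -1.24 -60.39   4.  ] turn [-0.002  0.002 -0.175] alt [-0.002  0.002 -0.175] rows>= 10
```

View pics/w13.png

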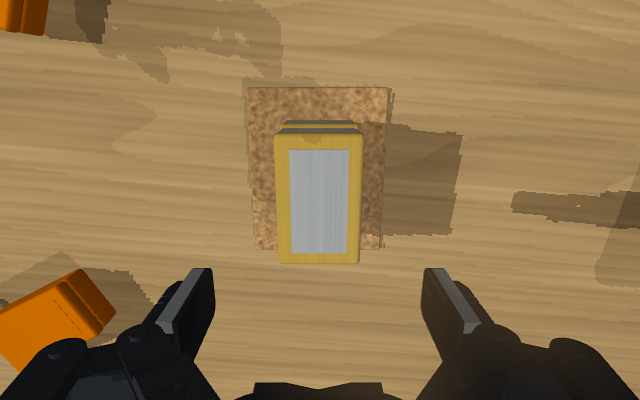

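View pics/s13.png

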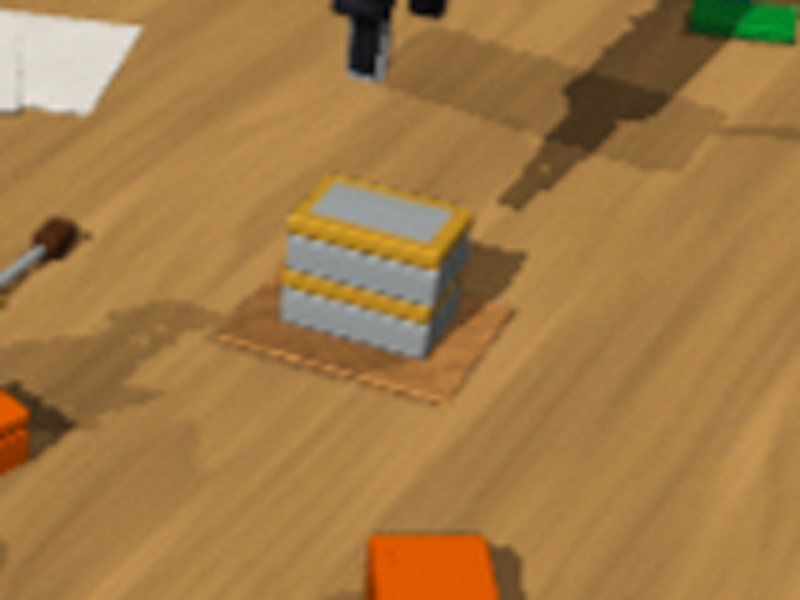

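The stack is square again, with the top tin at (530.4, −271.5), 5.2°. Back to T1.

```bash
python3 -m jog '[[[0,-1.3,-60.4,4.5,0,0,-0.175],[0,-1.3,-60.4,4.5,0,0,-0.175],[0,-1.3,-60.4,4.5,0,0,-0.175],[0,-1.3,-60.4,4.5,0,0,-0.175],[0,-1.3,-60.4,4.5,0,0,-0.175],[0,-1.3,-60.4,4.5,0,0,-0.175],[0,-1.3,-60.4,4.5,0,0,-0.175],[0,-1.3,-60.4,4.5,0,0,-0.175],[0,-1.3,-60.4,4.5,0,0,-0.175],[0,-1.3,-60.4,4.5,0,0,-0.175],[0,-1.3,-60.4,4.5,0,0,-0.175],[0,-1.3,-60.4,4.5,0,0,-0.175]]]'; python3 look.py w14; python3 row.py 0.4655 0.329 0.182 15.1
```

```text
time: 35.85
tool_pos: [0.465, 0.3281, 0.3041]
tcp_rot: [3.112, 0.414, -0.004]
wrist_force: [-0.4, -0.3, -1.1]
width: 1.004
brass (316, 197, 464.7, 329.3, 95.9, 59.9, 15.2)
grey (316, 200, 463.7, 328.8, 75.9, 39.9, 15.2)
grey (624, 24, 619.7, 180.7, 32.1, 16.4, 30.8)
t 35.90 pos [465.2 327.7 304.5] yaw 15.1 tz [-0.0019 -0.0017 -1.    ] q6 1.88 w 1.005
shift cm [ 0.09 -0.13 12.25] turn [ 0.001  0.002 -0.   ] alt [ 0.001  0.002 -0.   ] rows>= 2
```

```bash
python3 -m jog '[[[0,0,-0.1,6,0,0,0],[0,0,-0.1,10,0,0,0],[0,0,-0.1,12.2,0,0,0],[0,0,-0.1,12.2,0,0,0],[0.9,0,-0.1,12.2,0,0,0],[0.9,0,-0.1,12.2,0,0,0],[0.9,0,-0.1,12.2,0,0,0],[0.9,0,-0.1,12.2,0,0,0]]]' 80; python3 row.py 0.4655 0.329 0.30 15.1
python3 -m jog '[[[0.9,0,0,-4,0,0,0],[0.9,0,0,-9,0,0,0],[0.9,0,0,-12,0,0,0],[0.9,0,0,-12,0,0,0]]]'; python3 row.py 0.669 0.136 0.283 15.1
python3 - <<'E'
from h import *
m=bot.camera_model("side"); im=bot.read_camera("side")[:,:,::-1].copy()
hsv=cv2.cvtColor(im,cv2.COLOR_BGR2HSV); k=((hsv[...,1]<40)&(hsv[...,2]>150)).astype(np.uint8)*255
k[:,:200]=0;k[:,290:]=0;k[:195]=0;k[240:]=0
c=max(cv2.findContours(k,cv2.RETR_EXTERNAL,cv2.CHAIN_APPROX_NONE)[0],key=cv2.contourArea)
P=ray(m,c[:,0],0.008)[:,:2]*1000; print("plate side",cv2.minEnclosingCircle(P.astype(np.float32)),P.mean(0), P.min(0),P.max(0))
m=bot.camera_model("top"); im=cv2.imread("pics/top0.png"); hsv=cv2.cvtColor(im,cv2.COLOR_BGR2HSV); k=((hsv[...,1]<60)&(hsv[...,2]>120)).astype(np.uint8)*255
k[:,:240]=0;k[:,305:]=0;k[:125]=0;k[185:]=0
c=max(cv2.findContours(k,cv2.RETR_EXTERNAL,cv2.CHAIN_APPROX_NONE)[0],key=cv2.contourArea)
P=ray(m,c[:,0],0.008)[:,:2]*1000; print("plate top",cv2.minEnclosingCircle(P.astype(np.float32)),P.min(0),P.max(0))
E
```

```text
time: 36.9
tool_pos: [0.4664, 0.3301, 0.1859]
tcp_rot: [-3.113, -0.413, -0.006]
wrist_force: [0.0, -1.3, 6.3]
width: 0.684
t 36.90 pos [466.4 330.1 185.9] yaw 15.1 tz [ 0.0035  0.0017 -1.    ] q6 1.88 w 0.684
shift cm [ -0.07   0.07 -11.41] turn [-0.001 -0.004  0.   ] alt [-0.001 -0.004  0.   ] rows>= 2
time: 37.4
tool_pos: [0.4662, 0.3304, 0.3069]
tcp_rot: [-3.111, -0.413, -0.01]
wrist_force: [-0.3, 0.5, -1.8]
width: 0.685
t 37.40 pos [466.2 330.4 306.9] yaw 15.1 tz [ 0.0056  0.0037 -1.    ] q6 1.88 w 0.685
shift cm [14.49 24.06  2.43] turn [-0.002 -0.006  0.   ] alt [-0.002 -0.006  0.   ] rows>= 5
plate side ((749.5484619140625, 82.13029479980469), 26.309234619140625) [747.32834224  83.47481707] [723.9553994   72.63024193] [775.14155886  90.76713241]
plate top ((669.05908203125, 135.54437255859375), 50.787109375) [619.4246852   85.30556298] [719.08355765 185.76103097]
```

```bash
python3 -m jog '[[[0.9,14.4,24.1,0,0,0,0],[0.9,14.4,24.1,0,0,0,0],[0.9,14.4,24.1,0,0,0,0],[0.9,14.4,24.1,0,0,0,0],[0.9,14.4,24.1,1,0,0,0],[0.9,14.4,24.1,2,0,0,0],[0.9,14.4,24.1,2,0,0,0],[0.9,14.4,24.1,2,0,0,0],[0.9,14.4,24.1,2,0,0,0],[0.9,14.4,24.1,2,0,0,0]]]'; python3 row.py 0.668 0.1355 0.283 15.1
python3 - <<'E'
from h import *
for n in ("side","top","wrist"): cv2.imwrite(f"pics/f_{n}.png",bot.read_camera(n)[:,:,::-1])
E
python3 row.py 0.668 0.1355 0.283 15.1
```

```text
time: 38.7
tool_pos: [0.6669, 0.1352, 0.2844]
tcp_rot: [-3.114, -0.415, -0.002]
wrist_force: [-0.7, 0.2, -1.8]
width: 0.686
t 38.70 pos [666.9 135.2 284.4] yaw 15.2 tz [ 1.1e-03  2.0e-04 -1.0e+00] q6 1.47 w 0.686
shift cm [0.11 0.   0.14] turn [ 0.    -0.001  0.001] alt [ 0.    -0.001  0.001] rows>= 1
t 38.85 pos [667.1 134.8 284.2] yaw 15.1 tz [ 8.e-04  1.e-04 -1.e+00] q6 1.47 w 0.687
shift cm [ 0.11 -0.04  0.12] turn [ 0.    -0.001  0.001] alt [ 0.    -0.001  0.001] rows>= 1
```

View pics/f_side.png

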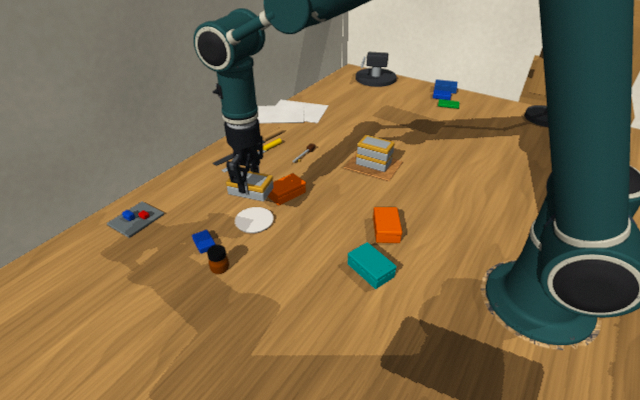

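View pics/f_wrist.png

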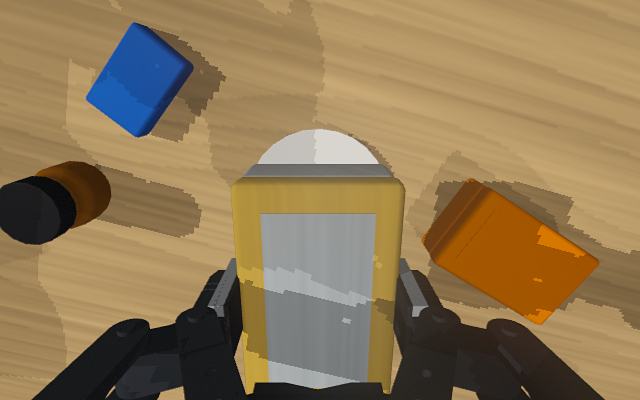

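View pics/f_top.png

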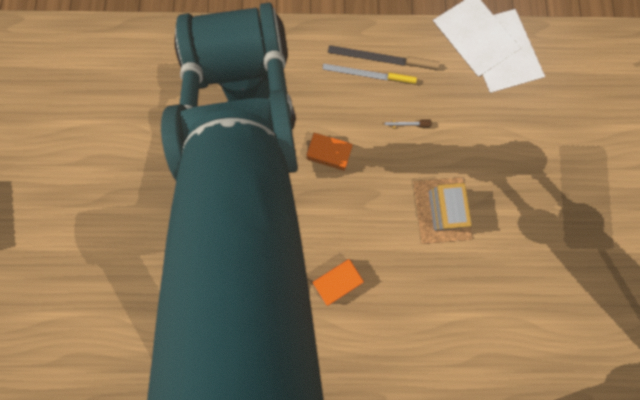

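The tin is held level over the plate, with the plate's far rim peeking out centred at u≈318, v≈129. The stack, jar, wax and graver are undisturbed. I check the centring, then let the arm settle.

```bash
python3 - <<'E'
from h import *
m=bot.camera_model("wrist"); p=ray(m,[(318,129)],0.008)[0]*1000; a=np.radians(15.1)
print("plate centre est",p[:2]-50*np.array([np.cos(a),np.sin(a)]))
ms=bot.camera_model("side"); print("wax,jar px side same as start by eye")
E
python3 -m jog '[[[0.9,0.1,0,0.1,0,0,0],[0.9,0.1,0,0.1,0,0,0],[0.9,0.1,0,0.1,0,0,0],[0.9,0.1,0,0.1,0,0,0]]]'; python3 row.py 0.668 0.1355 0.283 15.1; python3 -c "
from workcell import bot
print(abs(bot.read_state()['joint_vel']).max())"
```

```text
plate centre est [666.05052005 135.00144414]
wax,jar px side same as start by eye
time: 39.35
tool_pos: [0.6681, 0.1347, 0.2826]
tcp_rot: [3.114, 0.413, -0.0]
wrist_force: [-0.1, -0.6, -2.4]
width: 0.684
t 39.35 pos [668.1 134.7 282.6] yaw 15.1 tz [-1.e-04 -0.e+00 -1.e+00] q6 1.47 w 0.684
shift cm [ 0.01 -0.08 -0.04] turn [-0.  0.  0.] alt [-0.  0.  0.] rows>= 1
0.0015583991591403184
```

```bash
python3 -c "
from workcell import bot
print(bot.finish_job())"
```

```text
the job is handed in; nothing more can be done
None
```

The job is handed in at 39.4 s. The rattling tin is the left-hand one (T1), and it is held in the gripper above the display plate; the two silent tins are stacked on the cork mat.

- **Finding the ball:** I shook all three tins about 12 cm above the bench. T1's pitch moment swung about 48 mNm between strokes, close to the 54 expected from the ball. The middle tin (T2) and the right-hand one (T3) showed no change beyond noise, so I took them as silent.
- **Order:** I had stacked the two silent tins before shaking T1. To keep the stated order, I set T1 down after its shake, lifted the top silent tin clear and stacked it again. The bottom tin stayed where I first put it. I then picked up T1 for the final hold.
- **Stack:** The last look put the top tin at (530, −271.5) mm and 5.2°. The bottom tin is at (532.5, −272) mm and 5.1°, and the mat centre at (532, −270.5) mm and 5.1°.
- **Final hold:** T1 is level (the tool is vertical to within 0.001 rad) and still. Its underside is about 90 mm above the plate, and it is 1 to 2 mm off the plate centre.
- **Bystanders:** The jar, wax block and graver look undisturbed in the last pictures.

**Checks that failed or disagreed:**
- The second set-down touched about 5 mm earlier than expected, with a brief 31 N push through the gripped tin. I eased it off before releasing, and the stack did not visibly shift.
- The side-camera measurement of the plate was blocked by the arm, so I left it out. The top and wrist views of the plate centre agree to about 3 mm.

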